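Close the framing clamp on a glued picture frame

TASK

Close the clamp on the little picture frame that has just been glued: lift the release bar of the sliding jaw and, holding it up, slide the jaw along until it has pushed the frame squarely up against the far jaw and its sprung cork pad is pressed in about half way. Then let the bar go so that it drops fully into the nearest notch and keeps the frame clamped by itself. Do not drag the bar over the notches, do not crush the frame by running the pad to its stop, and leave the other things on the bench alone.

Things in the scene. Friction and masses are not known exactly. Their poses are not given: they have to be found in the camera images.
- rail: Framing clamp fixed to the bench: plywood base board 200 mm (x) by 470 mm (y), 18 mm thick; origin at the centre of its underside, z up. The sliding jaw runs along its y axis at x = 0 and closes towards +y. Near the +y end stands the far jaw: dark wood block 170 mm (x), 30 mm (y), 45 mm tall, screwed on each time with its inner face somewhere at y = 150 to 205 mm, not measured: find it by feel.
- track_end (a point): The +y end of the notched steel bar, at the height of its tooth tops, 30.5 mm above the board's underside. The bar runs 215 mm from here to -y; upright flat-topped teeth 3 mm thick, 9 mm apart. The jaw can slide until its middle is here.
- carriage: Sliding jaw: aluminium block over the notched bar, 70 mm (x), 60 mm (y), 40 mm tall; origin at the centre of its underside, on the board's top; axes as the board's. It slides along y only, with 1.5 N of friction (plus 0.4 N per 10 mm/s), and only while the release bar is held up.
- pad_face (a point): Middle of the face of the jaw's cork pad as it stands unpressed, 110 mm ahead (+y) of the jaw's origin; this point rides with the jaw and does not show the pad's give. Pad 60 mm wide, 14 mm tall, on a sprung plunger: starts to give at 4 N, then 0.55 N per mm; half way in (11 mm) is 10 N; hard stop at 22 mm (16 N).
- release: Release bar: round dark steel bar lying level along the board's x, 80 mm long, 14 mm thick, its centre 30 mm above the jaw's top; origin at that centre. Take it from above at the middle, fingers closing along the board's y. It moves only up and down on the jaw: fully down (caught) 88 mm above the board's origin, clear of the teeth when lifted 7 mm, upper stop at 14 mm.
- blade (a point): Lower tip of the blade under the release bar: 12 mm wide, 4 mm thick along y, at the foot of a stem of the same section. A spring pulls bar and blade down with 6 N when down, 9 N when lifted 14 mm. Let go over a tooth it rides on the tooth's flat top while the pad's push carries the jaw back, up to 9 mm, and then drops into the notch.
- frame: Small wooden picture frame, lying loose on the board between the pad and the far jaw: 150 mm along its x, 120 mm along its y, 30 mm tall, about 0.22 kg; origin at the centre of its underside. It starts a little askew and 12 to 79 mm short of the far jaw, and slides on the board with 1 to 3 N of friction.
- eraser: Rubber eraser, 24 x 44 x 12 mm, lying on the base board beside the jaw's track; leave alone. Origin at the centre of its underside.
- pastel: Pastel stick, 12 mm thick, 55 mm long, lying on the base board beside the jaw's track; leave alone.
- spraycan: Spray can, 60 mm wide, 190 mm tall, beside the clamp; leave alone.
- tape: Roll of tape lying flat, 90 mm wide, 22 mm tall; leave alone.
- mug: Earthenware mug, 76 mm wide, 90 mm tall; leave alone.
- spatula: Spatula lying on the bench; leave alone.
Things that resemble listed ones, but are neither listed nor needed, are in the scene too. Several things have the shape of the frame; the one meant has the colours described above.

How it is judged:
On the way, in this order (a step that is already met when the one before it is completed fails the run):
1. the release bar is lifted clear of the teeth (7 mm or more) (z of release in the frame of rail above 0.095 m), for 0.1 s.
2. the sliding jaw has been slid at least 20 mm, the bar still held clear of the teeth (z of release in the frame of rail above 0.0945 m and distance of carriage from where it was at the start of the episode above 0.02 m), for 0.1 s.
At the end, for the whole second after the job is handed in: The release bar is down in a notch (within 2.5 mm of fully down), the sprung pad presses the frame against the far jaw with 4.2 to 13 N (pad in by about 1 to 16 of its 22 mm), the frame lies flat and square with the clamp (within 2 degrees), and jaw and frame are still (z of release in the frame of rail below 0.0905 m and contact force between carriage and frame between 4.2 and 13 N and angle between the y axis of frame and the y axis of rail, either way round below 0.035 rad and angle between frame's own z axis and vertical below 0.035 rad and linear speed of each of carriage, frame below 0.005 m/s); the robot touches nothing.
It fails at once if the frame is crushed: the jaw presses on it with more than 18 N (contact force between carriage and frame above 18 N).
It fails at once if the bar is forced against the teeth with more than 40 N (contact force between release and rail above 40 N).
It fails at once if a bystander is moved by more than 30 mm (distance of any of eraser, pastel, spraycan, tape, mug, spatula from where it was at the start of the episode above 0.03 m).
It also fails if it takes over 54 s, if anything falls off the work surface, if the arm or the gripper's body presses on something with over 40 N, if the wrist force passes 120 N, or if a joint passes its speed limit or range.

ROBOT

A 6-joint arm with a two-finger parallel gripper is mounted at the origin on the work surface. World frame = base frame: x ahead of the robot, y to its left, z up, the work surface at z = 0. Lengths are in m, angles in rad, forces in N, time in s.
With the tool pointing down it reaches from about 0.35 to 0.775 m from the base axis. Payload 7.3 kg.
Tool frame: the origin (TCP) lies on the centre line of the jaws, within the pads' length; the fingertips stand 17 mm ahead of it and the grasp point (between the pads) lies 2 mm behind it (robot.tip_extent is the distance from the TCP to the fingertips, in m); z points along the fingers, y is the line along which they close (so a half turn about z gives the same grasp; the last joint's range is limited). The gripper opens to 92 mm and grips with 3 to 60 N. Pads are 19 mm wide; open, the fingers measure 130 mm over their backs; the gripper's body (75 mm by 190 mm) begins 47 mm behind the grasp point.
Start: joints at [-1.437, 0.342, 1.524, -0, 1.275, -0.146], TCP at [0.145, -0.505, 0.244] pointing down, gripper open.
Joint ranges: [-2.53, 2.53], [-0.77, 2.02], [0.04, 2.7], [-1, 4.14], [0.28, 2.66], [-3.11, 3.11]. Speed limits (rad/s): [2.57, 2.57, 3.14, 3.14, 3.14, 3.14].

INTERFACE

Orientations are given as [roll, pitch, yaw] about the fixed x, y, z axes, in that order (R = Rz(yaw) Ry(pitch) Rx(roll)).
In Python, from cell import robot gives the robot as it stands.
- The arm moves only by the tool step_arm, never from a script. Its argument "motion" is a list of rows, each a list of 2 entries, a list of its own where there are three numbers: the shift along the tool's x, y, z in units of 60 mm (1.0 is 60 mm), then the turn about the tool's z in rad. In form: [[[x, y, z], spin], ...]. A call has 1 to 10 rows; each row is the pose to reach, as a shift and turn from the pose commanded when the call began, along the tool's axes at that moment; what a row does not reach only later rows make up. A row lasts 1/8 s, in which the tool goes at most 62.5 mm and 10.7 degrees, less where a joint would pass 70% of its speed; a pose out of reach is approached as far as the arm can. A call with a gripper value outside its range is refused whole. "hand" is the closure in counts, from 0 (fully open) to 255 (shut), set as the call begins (left out, the last holds). The fingers move at their own pace and stop on an object; "squeeze" is the grip in N (left out, the last holds). Time passes only in rows, so rows that repeat a pose let the fingers close. It gives the time, the measured TCP pose, the force, the opening and the grip force at its end, in the units of the state.
- robot.observe(): the state, without advancing time (a new reading comes with each control period).
- robot.read_camera(name): name is "side" or "top"; returns a dict with "pixels" (480x640x3 uint8, red, green, blue), "intrinsics" (3x3 intrinsics, pixels), "xyz" and "rotation" of the camera in the world. Camera axes: x right, y up, looking along -z (the intrinsics and any distortion apply to the point x, -y, -z); pixel columns grow to the right and rows downward; lengths in m; the calibration is good to about 2 mm. A picture is of the moment at which its call begins. There is no depth.
- robot.hand_in(): hands the job in; it is judged then, once.
The state is a dict: "time": time; "qpos": joint angles; "qvel": joint speeds; "joint_efforts": joint torques, N m; "tool_pos": TCP position; "tool_rot": TCP orientation; "contact_force": force on the tool from outside, world axes, zero at the start; "torque": the same for the moment, N m; "opening": finger opening in m; "grip_force": force on a finger pad.
Only numpy, scipy, OpenCV 4.12 (cv2) and the standard library are available. Lean on these libraries where they do the work, as an engineer would, in place of code of your own. Each camera call takes 0.05 s, during which the arm holds its last target. There are 200 camera calls.

## Working session

There is one attempt and no reset: what is moved stays moved. The work goes in short steps, Python scripts to look and compute and a tool call to move; the robot and the scene stay as the last step left them, time stands still between calls to the robot, and variables do not carry over. Pictures are saved under pics/ and viewed, at most 10 in all, crops included, and the job is handed in when it is done.

Besides the shell and the picture viewer there is one more tool, called after ">>>" as name([rows], argument=value, ...), one row to a line, values as JSON. step_arm: Moves the arm, as the interface text tells. Its arguments: {"type":"object","properties":{"motion":{"type":"array"},"hand":{"type":"number"},"squeeze":{"type":"number"}},"required":["motion"]}

```bash
mkdir -p pics
python3 - <<'E'
from cell import robot
import cv2
s=robot.observe(); print({k:s[k] for k in('time','tool_pos','tool_rot','contact_force','opening')})
for n in('top','side'):
    c=robot.read_camera(n); cv2.imwrite(f'pics/{n}0.png',c['pixels'][:,:,::-1]); print(n,c['intrinsics'],c['xyz'],c['rotation'],[k for k in c])
E
```

```text
{'time': 0.0, 'tool_pos': array([ 0.14495117, -0.5041901 ,  0.2430304 ]), 'tool_rot': array([-3.14004542e+00, -2.41752985e-04,  2.79781693e-01]), 'contact_force': array([ 0.32016297, -0.98040768,  0.51513928]), 'opening': 0.09159856440233893}
top [[501.27609991   0.         318.19284685]
 [  0.         501.27609991 242.57075118]
 [  0.           0.           1.        ]] [ 3.97707717e-01 -8.33346706e-04  1.18811872e+00] [ 0.1139516  -0.01290982 -1.60071016] ['pixels', 'intrinsics', 'xyz', 'rotation']
side [[457.81643268   0.         314.97514573]
 [  0.         457.81643268 233.81425999]
 [  0.           0.           1.        ]] [ 0.28178784 -0.66004869  0.75509492] [ 0.82679026 -0.01080193 -0.3782535 ] ['pixels', 'intrinsics', 'xyz', 'rotation']
```

View pics/top0.png

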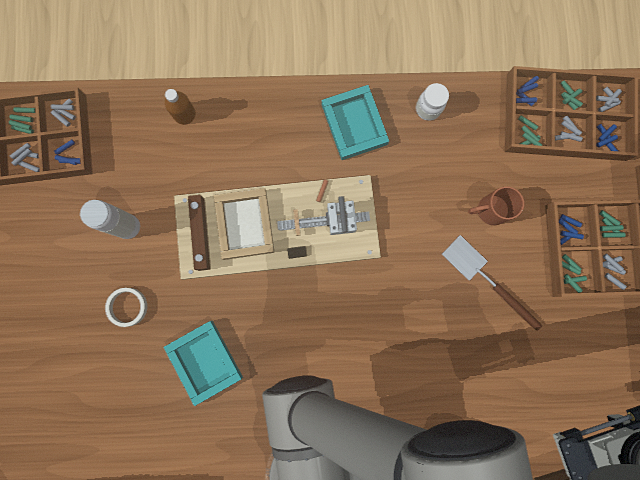

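View pics/side0.png

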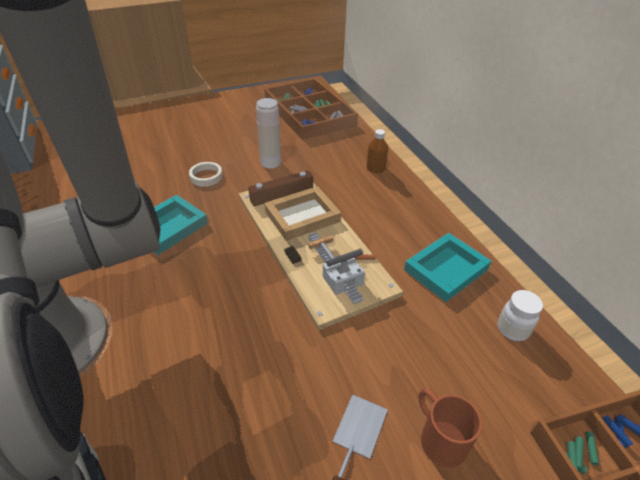

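The top view shows the clamp board with corners near (175,195), (372,176), (381,257) and (181,278). The far jaw is at (200,232), the frame at (244,222) and the jaw with its release bar at (343,215). The side view agrees. I'll zoom in on the clamp.

Run:
```python
import cv2
a=cv2.imread('pics/top0.png')[165:290,170:390]; cv2.imwrite('pics/topc.png',cv2.resize(a,None,fx=3.6,fy=3.6,interpolation=cv2.INTER_CUBIC))
a=cv2.imread('pics/side0.png')[165:325,235:405]; cv2.imwrite('pics/sidec.png',cv2.resize(a,None,fx=3.7,fy=3.7,interpolation=cv2.INTER_CUBIC))
```

```text
(no output)
```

View pics/topc.png

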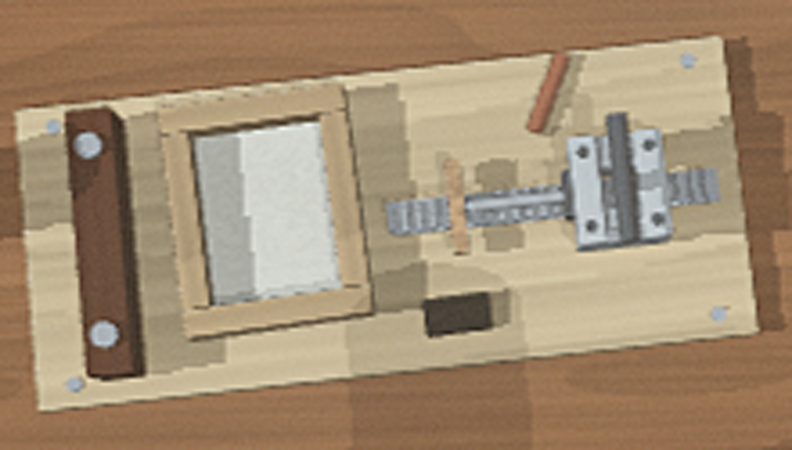

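View pics/sidec.png

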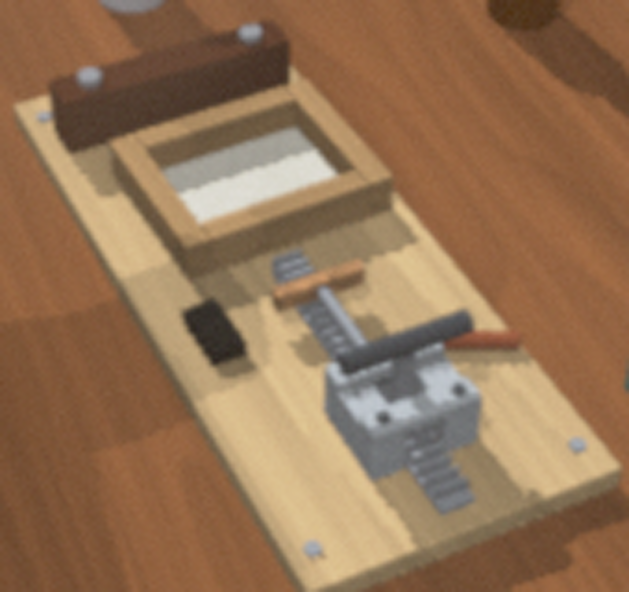

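The crop puts the board corners at (14,110), (721,37), (758,331) and (40,410). The bar ends are at (617,113) and (625,240), the pad at (457,205), the frame corners at (162,105), (345,85), (372,311) and (190,338), and the far-jaw face at about x 130. In the side crop the bar ends are at (345,360) and (468,322).

```bash
cat > h.py <<'E'
import numpy as np
from scipy.spatial.transform import Rotation as Ro
C={'top':((501.276,318.193,242.571),[.397708,-.000833,1.188119],[.1139516,-.01290982,-1.60071016]),
'side':((457.816,314.975,233.814),[.281788,-.660049,.755095],[.82679026,-.01080193,-.3782535])}
CR={'top':(170,165,3.6),'side':(235,165,3.7)}
def px(n,p): o=CR[n]; return np.array([(p[0]+.5)/o[2]+o[0]-.5,(p[1]+.5)/o[2]+o[1]-.5])
def ray(n,uv):
    (f,cx,cy),t,r=C[n]; return np.array(t),Ro.from_euler('xyz',r).apply([(uv[0]-cx)/f,-(uv[1]-cy)/f,-1])
def plane(n,p,z):
    t,d=ray(n,px(n,p)); return t+d*(z-t[2])/d[2]
def proj(n,P):
    (f,cx,cy),t,r=C[n]; q=Ro.from_euler('xyz',r).inv().apply(np.array(P)-t); return np.array([cx-f*q[0]/q[2],cy+f*q[1]/q[2]])
E
python3 - <<'E'
from h import *
from scipy.optimize import least_squares
np.set_printoptions(precision=4,suppress=True)
T=[(14,110),(721,37),(758,331),(40,410)]
W=np.array([plane('top',p,.018) for p in T]); print(W)
S=[plane('side',p,.018) for p in [(15,105),(622,470),(308,590)]]; print(np.array(S))
# +y toward far jaw (left); local corners: TL(+y, x?) z up => x axis = y rotated -90
L=np.array([[1,.235/.1],[1,-.235/.1],[-1,-.235/.1],[-1,.235/.1]])*.1
def f(v):
    c,s=np.cos(v[2]),np.sin(v[2]); return (L@np.array([[c,s],[-s,c]])+v[:2]-W[:,:2]).ravel()
r=least_squares(f,[.45,.08,0]); print('rail',r.x,f(r.x)*1e3)
v=r.x;c,s=np.cos(v[2]),np.sin(v[2]);R=np.array([[c,-s],[s,c]])
loc=lambda P:(R.T@(P[:2]-v[:2]))*1e3
for nm,n,p,z in [('bar','top',(617,113),.091),('bar','top',(627,242),.091),('bar','side',(345,360),.088),('bar','side',(468,322),.088),('pad','top',(457,205),.045),('trackend','top',(388,217),.0305),
 ('fr','top',(162,105),.048),('fr','top',(345,85),.048),('fr','top',(372,311),.048),('fr','top',(190,338),.048),
 ('jawTop','top',(105,110),.063),('jawTop','top',(134,375),.063)]:
    P=plane(n,p,z); print(nm,n,P,loc(P))
E
```

```text
[[ 0.6537  0.3189  0.018 ]
 [ 0.6903 -0.1484  0.018 ]
 [ 0.4939 -0.1644  0.018 ]
 [ 0.4562  0.3017  0.018 ]]
[[ 0.4564  0.2999  0.018 ]
 [ 0.6906 -0.1511  0.018 ]
 [ 0.4938 -0.1634  0.018 ]]
rail [0.5735 0.077  0.0802] [ 0.7046  0.3015  1.7402 -0.8923 -1.2581 -0.9372 -1.1867  1.528 ]
bar top [ 0.6257 -0.0727  0.091 ] [  40.019  -153.3932]
bar top [ 0.545 -0.076  0.091] [ -40.6714 -150.2318]
bar side [ 0.5495 -0.0764  0.088 ] [ -36.1991 -150.9037]
bar side [ 0.6251 -0.074   0.088 ] [  39.335  -154.6033]
pad top [0.5781 0.0288 0.045 ] [  0.76   -48.3336]
trackend top [0.5738 0.0741 0.0305] [ 0.0735 -2.9102]
fr top [0.6478 0.2162 0.048 ] [ 85.1934 132.828 ]
fr top [0.6577 0.0988 0.048 ] [85.6616 14.9982]
fr top [0.5112 0.0843 0.048 ] [-61.4995  12.3149]
fr top [0.4974 0.1995 0.048 ] [-66.0742 128.2601]
jawTop top [0.6423 0.2493 0.063 ] [ 82.3304 166.2742]
jawTop top [0.474  0.2318 0.063 ] [-86.8074 162.3239]
```

```bash
cat >> h.py <<'E'
def rel(p0,rpy,p1,yaw):
    d=Ro.from_euler('xyz',rpy).inv().apply(np.array(p1)-p0)/.06
    return np.round(d,3), round(-(yaw-rpy[2]),3)
E
python3 - <<'E'
from h import *
print(rel([.145,-.505,.244],[3.14159,0,.28],[.586,-.0745,.170],.08))
print(rel([.586,-.0745,.170],[3.14159,0,.08],[.586,-.0745,.0860],.08))
E
```

```text
(array([ 9.047, -4.864,  1.233]), 0.2)
(array([-0. , -0. ,  1.4]), -0.0)
```

>>> step_arm([
  [[0.9,-0.48,0.1],0.02],
  [[1.8,-0.96,0.2],0.04],
  [[2.7,-1.45,0.3],0.06],
  [[3.6,-1.94,0.45],0.08],
  [[4.5,-2.42,0.6],0.1],
  [[5.4,-2.9,0.75],0.12],
  [[6.3,-3.39,0.9],0.14],
  [[7.2,-3.87,1.0],0.16],
  [[8.1,-4.36,1.1],0.18],
  [[9.047,-4.864,1.233],0.2],
], hand=60, squeeze=5)

```text
time: 1.35
tool_pos: [0.5856, -0.0742, 0.1696]
tool_rot: [3.141, 0.0, 0.079]
contact_force: [0.7, -1.4, 1.1]
opening: 0.0705
grip_force: 0.0
```

>>> step_arm([
  [[0,0,0],0],
  [[0,0,0],0],
])

```text
time: 1.6
tool_pos: [0.5839, -0.0758, 0.1694]
tool_rot: [-3.142, 0.002, 0.081]
contact_force: [1.5, -0.0, 0.5]
opening: 0.0699
grip_force: 0.0
```

>>> step_arm([
  [[0,0,0.4],0],
  [[0,0,0.8],0],
  [[0,0,1.1],0],
  [[0,0,1.25],0],
  [[0,0,1.4],0],
  [[0,0,1.4],0],
  [[0,0,1.4],0],
])

```text
time: 2.48
tool_pos: [0.5848, -0.076, 0.0866]
tool_rot: [3.141, -0.001, 0.08]
contact_force: [-0.2, -0.0, -0.2]
opening: 0.0701
grip_force: 0.0
```

>>> step_arm([
  [[0,0,0],0],
  [[0,0,0],0],
  [[0,0,0],0],
  [[0,0,0],0],
  [[0,0,0],0],
  [[0,0,0],0],
  [[0,0,0],0],
  [[0,0,0],0],
], hand=255, squeeze=5)

```text
time: 3.48
tool_pos: [0.5844, -0.0754, 0.086]
tool_rot: [-3.141, 0.0, 0.08]
contact_force: [0.2, 3.0, -0.2]
opening: 0.0137
grip_force: 5.0
```

>>> step_arm([
  [[0,-0.02,0],0],
  [[0,-0.02,0],0],
  [[0,-0.02,0],0],
  [[0,-0.02,0],0],
], squeeze=35)

```text
time: 3.98
tool_pos: [0.5844, -0.075, 0.086]
tool_rot: [3.141, -0.0, 0.08]
contact_force: [0.8, -1.4, 0.2]
opening: 0.0131
grip_force: 35.0
```

>>> step_arm([
  [[0,0,-0.05],0],
  [[0,0,-0.1],0],
  [[0,0,-0.15],0],
  [[0,0,-0.18],0],
  [[0,0,-0.18],0],
  [[0,0,-0.18],0],
])

```text
time: 4.72
tool_pos: [0.5843, -0.0746, 0.0967]
tool_rot: [-3.142, 0.0, 0.08]
contact_force: [2.5, -1.4, -9.2]
opening: 0.0132
grip_force: 35.0
```

>>> step_arm([
  [[0,-0.07,0],0],
  [[0,-0.14,0],0],
  [[0,-0.21,0],0],
  [[0,-0.28,0],0],
  [[0,-0.35,0],0],
  [[0,-0.42,0],0],
  [[0,-0.49,0],0],
  [[0,-0.56,0],0],
  [[0,-0.63,0],0],
  [[0,-0.7,0],0],
])

```text
time: 5.98
tool_pos: [0.5809, -0.0325, 0.0968]
tool_rot: [3.142, 0.0, 0.08]
contact_force: [2.8, -3.6, -9.2]
opening: 0.0129
grip_force: 35.0
```

>>> step_arm([
  [[0,0,0],0],
  [[0,0,0],0],
])

```text
time: 6.22
tool_pos: [0.5808, -0.0321, 0.0967]
tool_rot: [-3.141, 0.0, 0.08]
contact_force: [1.4, 1.4, -8.8]
opening: 0.0129
grip_force: 35.0
```

>>> step_arm([
  [[0,-0.04,0],0],
  [[0,-0.08,0],0],
  [[0,-0.12,0],0],
  [[0,-0.16,0],0],
  [[0,-0.2,0],0],
  [[0,-0.24,0],0],
  [[0,-0.28,0],0],
  [[0,-0.32,0],0],
  [[0,-0.36,0],0],
  [[0,-0.4,0],0],
])

```text
time: 7.48
tool_pos: [0.579, -0.0088, 0.0968]
tool_rot: [3.141, 0.0, 0.08]
contact_force: [0.1, -3.4, -8.8]
opening: 0.0132
grip_force: 35.0
```

>>> step_arm([
  [[0,-0.03,0],0],
  [[0,-0.06,0],0],
  [[0,-0.09,0],0],
  [[0,-0.12,0],0],
  [[0,-0.15,0],0],
  [[0,-0.18,0],0],
])

```text
time: 8.22
tool_pos: [0.5781, 0.002, 0.0968]
tool_rot: [3.142, 0.0, 0.08]
contact_force: [-0.9, -4.1, -8.5]
opening: 0.0129
grip_force: 35.0
```

Run:
```python
from cell import robot
import cv2
s=robot.observe(); print({k:s[k] for k in('time','tool_pos','contact_force')})
c=robot.read_camera('side'); a=c['pixels'][165:325,235:405,::-1]; cv2.imwrite('pics/s1.png',cv2.resize(a,None,fx=3.7,fy=3.7,interpolation=cv2.INTER_CUBIC))
```

```text
{'time': 8.225, 'tool_pos': array([0.57814277, 0.00204664, 0.09678698]), 'contact_force': array([-0.94778424, -4.06473299, -8.54111606])}
```

View pics/s1.png

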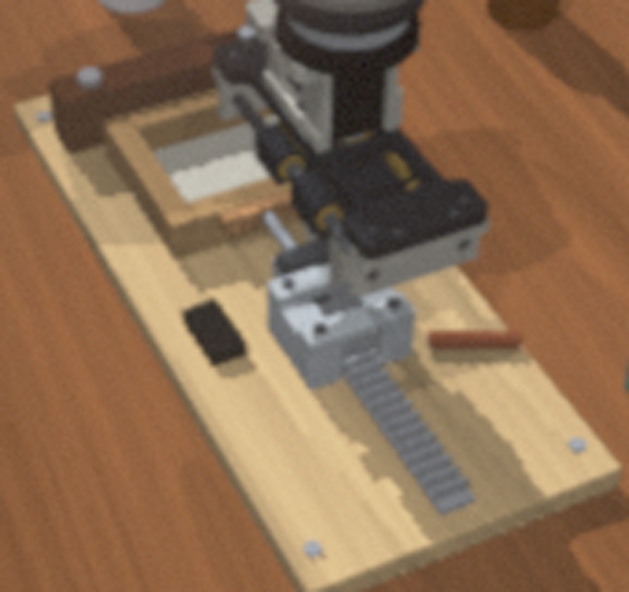

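The pad at about (255,215) is on the frame and pushing it, with a small gap left to the far jaw. I'll continue in small steps and watch the force.

>>> step_arm([
  [[0,-0.02,0],0],
  [[0,-0.04,0],0],
  [[0,-0.06,0],0],
  [[0,-0.06,0],0],
])

```text
time: 8.78
tool_pos: [0.5778, 0.0057, 0.0968]
tool_rot: [-3.141, 0.0, 0.08]
contact_force: [-0.7, -2.1, -9.7]
opening: 0.0132
grip_force: 35.0
```

>>> step_arm([
  [[0,-0.02,0],0],
  [[0,-0.04,0],0],
  [[0,-0.06,0],0],
  [[0,-0.06,0],0],
])

```text
time: 9.28
tool_pos: [0.5775, 0.0093, 0.0968]
tool_rot: [-3.141, 0.0, 0.08]
contact_force: [-1.7, -2.4, -8.9]
opening: 0.0128
grip_force: 35.0
```

>>> step_arm([
  [[0,-0.02,0],0],
  [[0,-0.04,0],0],
  [[0,-0.06,0],0],
  [[0,-0.06,0],0],
])

```text
time: 9.78
tool_pos: [0.5774, 0.0122, 0.0968]
tool_rot: [3.141, 0.0, 0.08]
contact_force: [-2.1, -5.9, -9.8]
opening: 0.0128
grip_force: 35.0
```

>>> step_arm([
  [[0,-0.02,0],0],
  [[0,-0.04,0],0],
  [[0,-0.04,0],0],
  [[0,-0.04,0],0],
])

```text
time: 10.28
tool_pos: [0.5772, 0.0142, 0.0968]
tool_rot: [3.14, 0.0, 0.08]
contact_force: [-1.4, -7.3, -9.0]
opening: 0.013
grip_force: 35.0
```

>>> step_arm([
  [[0,-0.02,0],0],
  [[0,-0.04,0],0],
  [[0,-0.04,0],0],
  [[0,-0.04,0],0],
])

```text
time: 10.78
tool_pos: [0.577, 0.0164, 0.0968]
tool_rot: [3.14, 0.0, 0.08]
contact_force: [-1.4, -8.1, -9.0]
opening: 0.013
grip_force: 35.0
```

>>> step_arm([
  [[0,-0.02,0],0],
  [[0,-0.04,0],0],
  [[0,-0.04,0],0],
  [[0,-0.04,0],0],
])

```text
time: 11.28
tool_pos: [0.5769, 0.0184, 0.0969]
tool_rot: [3.139, 0.0, 0.08]
contact_force: [-1.9, -8.7, -9.0]
opening: 0.0133
grip_force: 35.0
```

>>> step_arm([
  [[0,-0.02,0],0],
  [[0,-0.04,0],0],
  [[0,-0.06,0],0],
  [[0,-0.06,0],0],
])

```text
time: 11.78
tool_pos: [0.5766, 0.0217, 0.0969]
tool_rot: [3.139, 0.0, 0.08]
contact_force: [-0.9, -10.3, -8.5]
opening: 0.013
grip_force: 35.0
```

>>> step_arm([
  [[0,-0.02,0],0],
  [[0,-0.04,0],0],
  [[0,-0.04,0],0],
  [[0,-0.04,0],0],
])

```text
time: 12.28
tool_pos: [0.5764, 0.0238, 0.0969]
tool_rot: [3.138, 0.0, 0.08]
contact_force: [-0.9, -11.7, -9.0]
opening: 0.0129
grip_force: 35.0
```

>>> step_arm([
  [[0,0,0.03],0],
  [[0,0,0.06],0],
  [[0,0,0.09],0],
  [[0,0,0.11],0],
  [[0,0,0.11],0],
])

```text
time: 12.9
tool_pos: [0.5764, 0.0238, 0.0904]
tool_rot: [3.138, 0.0, 0.08]
contact_force: [-2.4, -12.4, -7.8]
opening: 0.013
grip_force: 35.0
```

>>> step_arm([
  [[0,0,0.03],0],
  [[0,0,0.06],0],
  [[0,0,0.07],0],
  [[0,0,0.07],0],
])

```text
time: 13.4
tool_pos: [0.5764, 0.0238, 0.0863]
tool_rot: [3.139, 0.0, 0.08]
contact_force: [-3.3, -12.4, -7.0]
opening: 0.013
grip_force: 35.0
```

>>> step_arm([
  [[0,0.01,0],0],
  [[0,0.02,0],0],
  [[0,0.03,0],0],
  [[0,0.03,0],0],
])

```text
time: 13.9
tool_pos: [0.5765, 0.0233, 0.0863]
tool_rot: [3.14, -0.0, 0.08]
contact_force: [-2.6, -5.7, -6.8]
opening: 0.0126
grip_force: 35.0
```

>>> step_arm([
  [[0,0,0],0],
  [[0,0,0],0],
  [[0,0,0],0],
  [[0,0,0],0],
  [[0,0,0],0],
  [[0,0,0],0],
], hand=60)

```text
time: 14.65
tool_pos: [0.5765, 0.0241, 0.086]
tool_rot: [3.142, -0.0, 0.08]
contact_force: [-0.1, 0.2, -0.4]
opening: 0.0676
grip_force: 0.0
```

>>> step_arm([
  [[0,0,-0.2],0],
  [[0,0,-0.5],0],
  [[0,0,-0.9],0],
  [[0,0,-1.4],0],
  [[-0.4,0.6,-2.0],0],
  [[-0.8,1.4,-2.4],0],
  [[-1.2,2.2,-2.6],0],
  [[-1.4,3,-2.6],0],
  [[-1.6,4,-2.6],0],
  [[-1.6,4,-2.6],0],
])

```text
time: 15.9
tool_pos: [0.4991, -0.2267, 0.2427]
tool_rot: [3.14, -0.001, 0.074]
contact_force: [0.4, 0.1, 0.0]
opening: 0.0699
grip_force: 0.0
```

Run:
```python
from cell import robot
import cv2
for n,(x,y,w,h,k) in {'top':(170,165,220,125,3.6),'side':(235,165,170,160,3.7)}.items():
    c=robot.read_camera(n); a=c['pixels'][y:y+h,x:x+w,::-1]; cv2.imwrite(f'pics/{n}e.png',cv2.resize(a,None,fx=k,fy=k,interpolation=cv2.INTER_CUBIC))
```

```text
(no output)
```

View pics/tope.png

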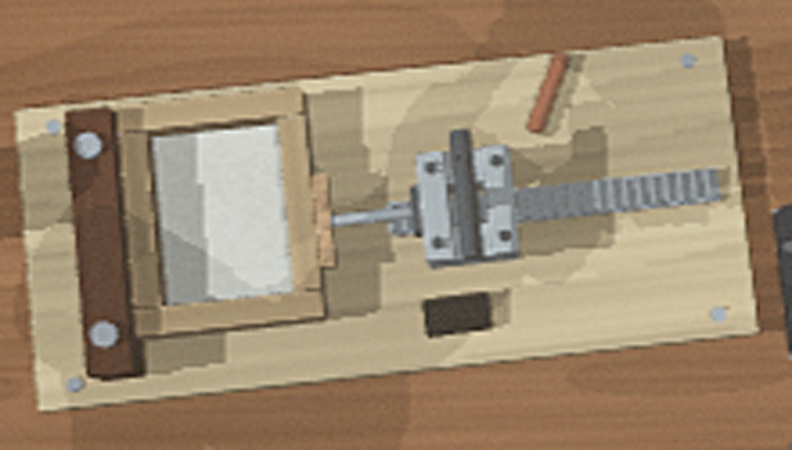

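View pics/sidee.png

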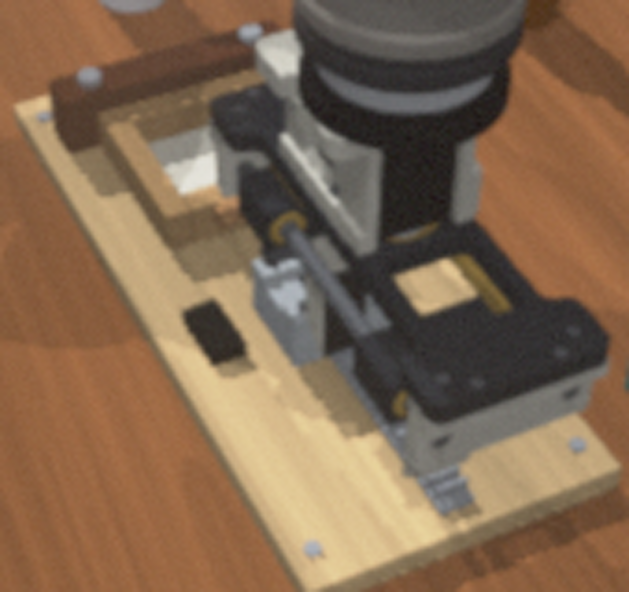

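In the top view the frame sits flush and square against the far jaw. The pad at (325,220) is pressed on it, the bar is down at (463,195), and the bystanders haven't moved. The gripper is clear, so I'm handing in.

```bash
python3 -c "
from cell import robot
print(robot.hand_in())"
```

```text
the job is handed in; nothing more can be done
None
```

I closed the clamp and handed the job in: the release bar is down in a notch, and the frame looks flush and square against the far jaw. I estimate the pad is about 12–13 mm in, at roughly 11 N; the hand-in returned no verdict.

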